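# Tip the crate onto the packing board

## Robot

A 6-joint arm with a two-finger parallel gripper is mounted at the origin on the work surface. World frame = base frame: x ahead of the robot, y to its left, z up, the work surface at z = 0. Lengths are in m, angles in rad, forces in N, time in s.
With the tool pointing down it reaches from about 0.275 to 0.875 m from the base axis. Payload 12.5 kg.
Tool frame: the origin (TCP) lies on the centre line of the jaws, within the pads' length; the fingertips stand r.finger_overhang ahead of it and the grasp point (between the pads) lies 3 mm ahead of it (r.finger_overhang is the distance from the TCP to the fingertips, in m); z points along the fingers, y is the direction in which the jaws open and shut (so a half turn about z gives the same grasp; the last joint's range is limited). The gripper opens to 85 mm and grips with 20 to 120 N. Pads are 22 mm wide; open, the fingers measure 114 mm over their backs; the gripper's body (76 mm by 85 mm) begins 54 mm behind the grasp point. The pads swing forward as they close: fully open they stand 13 mm farther back than shut.
Start: joints at [1.067, 0.351, 1.652, -0, 1.139, -0.085], TCP at [0.224, 0.502, 0.253] pointing down, gripper open.
Joint ranges: [-2.75, 2.75], [-0.79, 2.1], [0.01, 2.65], [-1.57, 4.71], [0.07, 3.14], [-2.87, 2.87]. Speed limits (rad/s): [2.22, 2.22, 2.79, 3.14, 3.14, 3.14].

## Interface

Orientations are given as a unit quaternion [x, y, z, w].
In Python, from cell import r, optics gives the robot as it stands. The module is installed in compiled form; this text tells all that it offers. Calls block until the motion is done:
- r.move_to(position, orientation): joint-space move of the TCP to a pose.
- r.move_linear(position, rot=None, vel=0.15): straight line of the TCP; rot=None keeps the orientation; vel is the mean speed in m/s.
- r.set_joints(angles): joint-space move.
- r.set_gripper(opening, squeeze=None): opening from 0.0 (shut) to 1.0 (fully open); squeeze is the grip in N (None keeps the last); returns when the fingers have stopped.
- r.sleep(seconds).
- r.inverse_kinematics(position, orientation): joint angles nearest the present ones, or None.
- optics.get_image(name): name is "scene" or "top" or "wrist"; returns a dict with "pixels" (480x640x3 uint8, red, green, blue), "depth" (480x640 float32, m along the optical axis (not along the pixel's ray), 0 where there is no reading), "fx", "fy", "cx", "cy" (pixels), "D" ([k1, k2, p1, p2, k3] as OpenCV has them; the pictures are not rectified), "camera_from_world" (4x4, takes a point from world to camera coordinates); the wrist camera has in their place "mount" (4x4, takes a point from camera to tool coordinates, whose origin is the TCP and whose axes are the flange's). Camera axes: x right, y down, z forward; pixel columns grow to the right and rows downward; lengths in m; the calibration is good to about 2 mm. A picture is of the moment at which its call begins: read the wrist's pose just before it.
A pose or a line that the arm cannot do raises r.PlanningError and nothing moves.
- r.hand_in(): hands the job in, once; it reports no verdict.
Readings, each from a call of its own:
- r.current_t(): time.
- r.current_q(): joint angles.
- r.current_qvel(): joint speeds.
- r.current_effort(): joint torques, N m.
- r.current_tool_pos(): TCP position.
- r.current_ee_rot(): TCP orientation.
- r.current_contact_force(): force on the tool from outside, world axes, zero at the start.
- r.current_torque(): the same for the moment, N m.
- r.current_opening(): opening from 0.0 (shut) to 1.0 (fully open).
Only numpy, scipy, OpenCV 4.12 (cv2) and the standard library are available. Lean on these libraries where they do the work, as an engineer would, in place of code of your own. Each camera call takes 0.05 s, during which the arm holds its last target. There are 200 camera calls.

## Task

The closed wooden crate is standing on its side in front of the raised packing board. Slide it, still upright, until its foot is flush against the steel edge of the board, then push it higher up so that it tips over that edge and comes to rest flat on the board on its base, lid up and square to the edge, with the edge still under its near end. Leave the other things on the bench and board where they are.

Things in the scene. Friction and masses are not known exactly. Their poses are not given: they have to be found in the camera images.
- edge_mid (a point): middle of the top of the near edge of the raised plywood packing board (600 mm wide, 240 deep, 18 thick, fixed). The near edge is a steel-nosed upright kerb, the fence; this point is 18 mm above the bench. x = level, square to the edge, across the board away from the robot; y = along the edge; z = up
- station: the same board with its rail; origin on the bench 18 mm below edge_mid, same axes. An aluminium rail runs along y over the edge: underside 235 mm, top 270 mm above the bench, x = -30 to +20 mm, posts at y = -320 and +320 mm. An upright gripper that pushes the crate over would meet the rail: lean it back towards the robot by about 30 degrees
- crate_center (a point): centre of the closed wooden crate (0.5 to 1 kg, too big to grip). It stands 20 to 55 mm short of the edge, 160 mm high, 140 wide (its y), 100 deep (its x), centre 80 mm above the bench. Its x points from lid (near face, x = -50 mm) to base (face towards the board, +50); its z is up at the start and points away from the robot once tipped. Faces flat and plain
- crate: the same crate; origin in the middle of the side it stands on at the start, axes as above. Pushed lower than 50 mm above the bench it slides. With its foot against the edge it turns about the top of the edge: push at about 100 mm and follow this arc (rising 45 mm while advancing 75 mm; a level push jams) until, at a lean of about 40 degrees, it falls onto the board by itself
- screw_jar: bystander: closed glass screw jar, 60 mm across, 80 mm high, on the board; origin at its underside
- tape_roll: bystander: cardboard tape core, 90 mm across, 45 mm high, on the board; origin at its underside
- hub: bystander: aluminium disc, 64 mm across, 30 mm high, on the bench beside the crate; origin at its underside
- glue_bottle: bystander: white plastic bottle, 48 mm across, 110 mm high, on the bench beside the crate; origin at its underside
- screwdriver: bystander: screwdriver lying on the bench; origin at its underside
- wrench: bystander: wrench lying on the bench; origin at its underside
- mug: bystander: white mug, 80 mm across, 90 mm high, on the bench; origin at its underside
Not all that is in view belongs to the job. Leave any pink look-alike of the crate alone.

How it is judged:
On the way:
1. the crate, still upright (within 7 degrees), is against the steel edge: within about 7 mm, square within 4.5 degrees (angle between crate_center's own z axis and vertical below 0.12 rad and x of crate_center in the frame of edge_mid between -0.057 and -0.03 m and angle between the x axis of crate_center and the x axis of edge_mid, either way round below 0.08 rad), for 0.2 s.
At the end, for the whole second after the job is handed in: the crate lies at rest on the board on its base, lid up, flat within 4 degrees, square to the edge within 8 degrees, the edge under its near end (crate centre 12 to 78 mm beyond the edge, its middle within 200 mm of the edge's middle) (angle between crate_center's own x axis and vertical above 3.06 rad and x of crate_center in the frame of edge_mid between 0.012 and 0.078 m and y of crate_center in the frame of edge_mid between -0.2 and 0.2 m and z of crate_center in the frame of edge_mid between 0.044 and 0.056 m and angle between the z axis of crate_center and the x axis of edge_mid, either way round below 0.15 rad and linear speed of crate below 0.02 m/s); the robot touches nothing.
It fails at once if a bystander is moved by more than 30 mm (distance of any of screw_jar, tape_roll, hub, glue_bottle, screwdriver, wrench, mug from where it was at the start of the episode above 0.03 m).
It also fails if it takes over 54 s, if anything falls off the work surface, if the arm or the gripper's body presses on something with over 40 N, if the wrist force passes 120 N, or if a joint passes its speed limit or range.

## Working session

There is one attempt and no reset: what is moved stays moved. The work goes in short steps, each a Python script; the robot and the scene stay as the last script left them, time stands still between calls to the robot, and variables do not carry over. Pictures are saved under pics/ and viewed, about 8 in all and at most 12, crops included, and the job is handed in when it is done.

```bash
mkdir -p pics
cat > h.py <<'E'
import numpy as np, cv2
from cell import r, optics
def snap(n,save):
    d=optics.get_image(n); cv2.imwrite('pics/'+save,d['pixels'][:,:,::-1]); np.savez('pics/'+save+'.npz',**d); return d
def cloud(d):
    K=np.array([[d['fx'],0,d['cx']],[0,d['fy'],d['cy']],[0,0,1.]])
    v,u=np.mgrid[0:480,0:640]; p=np.stack([u.ravel(),v.ravel()],1).astype(float)
    n=cv2.undistortPoints(p[:,None],K,np.array(d['D'],float))[:,0]
    z=d['depth'].ravel(); c=np.c_[n*z[:,None],z,np.ones(z.size)]
    w=(np.linalg.inv(d['camera_from_world'])@c.T).T[:,:3]; w[z==0]=np.nan
    return w.reshape(480,640,3)
E
python3 - <<'E'
from h import *
a=snap('scene','s.png');b=snap('top','t.png')
print(r.current_t(),r.finger_overhang,r.current_ee_rot())
for d in(a,b): print(np.linalg.inv(d['camera_from_world']).round(3))
E
```

```text
0.1 0.022 [ 2.07883601e-01  9.78153436e-01 -4.96549137e-04 -1.36405183e-04]
[[ 0.73   0.42  -0.539  1.249]
 [ 0.683 -0.424  0.594 -0.734]
 [ 0.021 -0.802 -0.597  0.872]
 [ 0.     0.     0.     1.   ]]
[[-0.02  -0.992  0.121  0.373]
 [-1.     0.022  0.009  0.056]
 [-0.012 -0.121 -0.993  1.191]
 [ 0.     0.     0.     1.   ]]
```

View pics/s.png

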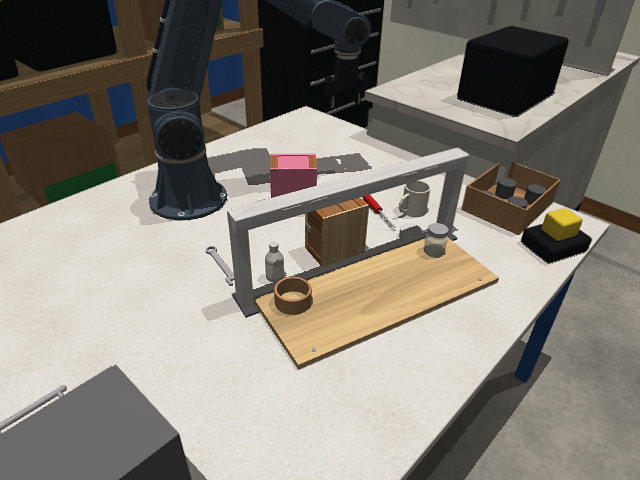

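View pics/t.png

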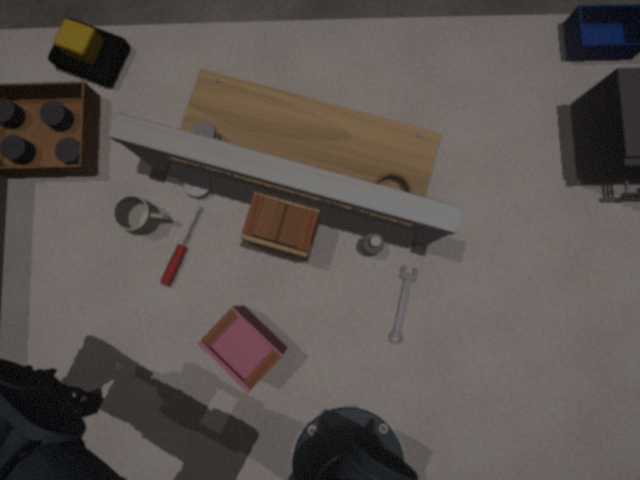

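Candidates for the crate: the plain wooden box at top (281,224) / scene (336,232), standing in front of the rail, or the pink-sided box at top (242,347) / scene (293,175), which is the decoy. The wooden organiser at top (50,130) is not a crate. I choose the wooden one and check it in a crop. The hub is at top (198,188), the bottle at (373,243), the screwdriver at (180,250) and the mug at (135,213).

Run:
```python
from h import *
ld=lambda n:dict(np.load('pics/'+n+'.npz'))
t=ld('t.png');s=ld('s.png');W=cloud(t);S=cloud(s)
def rect(P): return cv2.minAreaRect(P[:,:2].astype(np.float32))
def sel(W,z0,z1,x0,x1,y0,y1): return (W[...,2]>z0)&(W[...,2]<z1)&(W[...,0]>x0)&(W[...,0]<x1)&(W[...,1]>y0)&(W[...,1]<y1)
for nm,C in(('top',W),('scene',S)):
    m=sel(C,.255,.285,.3,.9,-.4,.6); P=C[m]
    print(nm,'rail',m.sum(),rect(P),np.median(P[:,2]), cv2.boxPoints(rect(P)).round(3).tolist())
    m=sel(C,.15,.17,.45,.68,-.03,.25);P=C[m]; print('crate',m.sum(),rect(P),np.median(P[:,2]),cv2.boxPoints(rect(P)).round(3).tolist())
    m=sel(C,.012,.024,.5,.95,-.35,.5);m=cv2.erode(m.astype(np.uint8),np.ones((3,3)))>0;P=C[m]; print('board',m.sum(),rect(P),cv2.boxPoints(rect(P)).round(3).tolist())
for n,(u,v) in dict(hub=(198,188),bottle=(373,243),pink=(242,347),mug=(128,212),sd=(173,265),wr=(402,305),jar=(204,131),sdtip=(199,210)).items(): print(n,W[v,u].round(3))
c=cv2.resize(t['pixels'][150:410,100:450,::-1],None,fx=2,fy=2);cv2.imwrite('pics/c.png',c)
```

```text
top rail 10052 ((0.6033387184143066, 0.11935599148273468), (0.6719109416007996, 0.05352035164833069), 72.87206268310547) 0.2696096497523823 [[0.4790000021457672, -0.1940000057220459], [0.5299999713897705, -0.20999999344348907], [0.7279999852180481, 0.43299999833106995], [0.6769999861717224, 0.4480000138282776]]
crate 3231 ((0.520010769367218, 0.13351957499980927), (0.14054296910762787, 0.10065929591655731), 72.83411407470703) 0.15865874297561455 [[0.45100000500679016, 0.08100000023841858], [0.546999990940094, 0.052000001072883606], [0.5889999866485596, 0.1860000044107437], [0.49300000071525574, 0.2160000056028366]]
board 13796 ((0.7219874858856201, 0.08302843570709229), (0.5963247418403625, 0.2376973181962967), 72.89373016357422) [[0.5210000276565552, -0.16699999570846558], [0.7480000257492065, -0.2370000034570694], [0.9229999780654907, 0.3330000042915344], [0.6959999799728394, 0.40299999713897705]]
scene rail 3942 ((0.6075094938278198, 0.11765077710151672), (0.6716592907905579, 0.05968902260065079), 72.67097473144531) 0.26771540883254996 [[0.4790000021457672, -0.1940000057220459], [
[... 230 characters left out ...]
.13903045654297) 0.156490915610971 [[0.5009999871253967, 0.06499999761581421], [0.5519999861717224, 0.04899999871850014], [0.5960000157356262, 0.1850000023841858], [0.5450000166893005, 0.20100000500679016]]
board 11931 ((0.6595326066017151, 0.09258154034614563), (0.6462293267250061, 0.37595343589782715), 73.14940643310547) [[0.38600000739097595, -0.16200000047683716], [0.7459999918937683, -0.2709999978542328], [0.9330000281333923, 0.34700000286102295], [0.5730000138282776, 0.4560000002384186]]
hub [0.627 0.333 0.025]
bottle [ 0.482 -0.06   0.108]
pink [0.275 0.211 0.16 ]
mug [0.577 0.502 0.01 ]
sd [0.449 0.39  0.022]
wr [ 0.348 -0.133  0.007]
jar [0.74  0.303 0.098]
sdtip [0.577 0.332 0.018]
```

View pics/c.png

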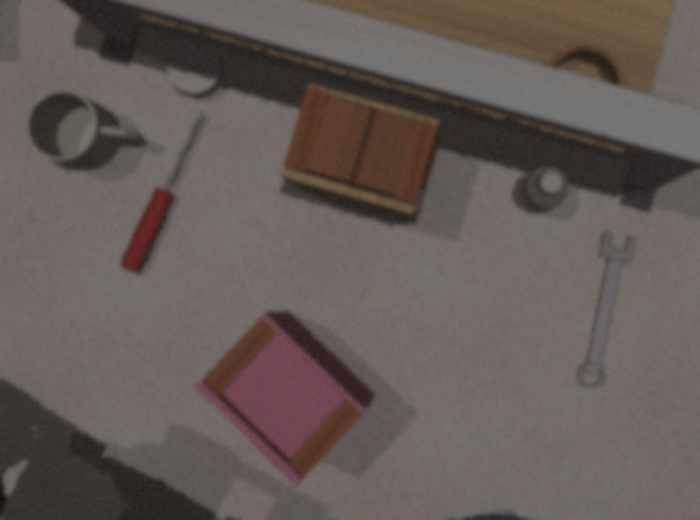

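The crop shows the plain wooden crate at crop (362,150) and the pink decoy about 0.1 m behind it at (285,395), so the gripper has to come into that gap. The two edge estimates agree within 1 mm: the origin is (0.6077, 0.118), the yaw is -17.13 deg, and the crate gap is about 38 mm. Next come the clearance to the decoy and the IK.

```bash
cat >> h.py <<'E'
from scipy.spatial.transform import Rotation as R
th=np.deg2rad(-17.13); XS=np.array([np.cos(th),np.sin(th),0]); YS=np.array([-np.sin(th),np.cos(th),0]); O=np.array([.6077,.118,0])
def toS(P): d=np.asarray(P)-O; return np.stack([d@XS,d@YS,d[...,2]],-1)
def pose(x,z,lean,y=-.011):
    """fingertip front corner at station (x,y,z), tool leaned back by lean deg -> TCP pos, quat"""
    l=np.deg2rad(lean); tz=np.sin(l)*XS-np.cos(l)*np.array([0,0,1]); tx=np.cross(YS,tz)
    tip=O+x*XS+y*YS+np.array([0,0,z]); p=tip-TIP*tz+.011*tx
    return p,R.from_matrix(np.c_[tx,YS,tz]).as_quat()
TIP=.015
E
python3 - <<'E'
from h import *
W=cloud(dict(np.load('pics/t.png.npz')));S=toS(W)
m=np.zeros((480,640),bool);m[295:395,190:295]=1;m&=(W[...,2]>.13)&(W[...,2]<.2)
P=S[m];print(cv2.boxPoints(cv2.minAreaRect(P[:,:2].astype(np.float32))).round(3).tolist(),P[:,2].max())
for a in[(-.3,.30,30),(-.24,.20,30),(-.155,.04,30),(-.1,.04,30),(-.1,.1,30),(-.024,.145,40),(-.01,.15,42)]:
    p,q=pose(*a);j=r.inverse_kinematics(p,q);print(a,p.round(3),None if j is None else np.round(j,2))
E
```

```text
[[-0.4269999861717224, -0.04600000008940697], [-0.33799999952316284, -0.09099999815225601], [-0.27399998903274536, 0.03400000184774399], [-0.3630000054836273, 0.07900000363588333]] 0.16687869278098866
(-0.3, 0.3, 30) [0.301 0.201 0.307] [ 0.75 -0.17  2.18 -0.57  0.94 -0.23]
(-0.24, 0.2, 30) [0.359 0.183 0.207] [ 0.59  0.06  2.26 -0.74  0.61 -0.11]
(-0.155, 0.04, 30) [0.44  0.158 0.047] [0.42 0.53 2.22 4.64 0.33 0.72]
(-0.1, 0.04, 30) [0.493 0.142 0.047] [ 0.33  0.57  2.13 -1.54  0.3   0.53]
(-0.1, 0.1, 30) [0.493 0.142 0.107] [ 0.33  0.43  2.12 -1.09  0.34  0.06]
(-0.024, 0.145, 40) [0.564 0.12  0.149] [ 0.28  0.43  2.04 -1.4   0.36  0.28]
(-0.01, 0.15, 42) [0.577 0.116 0.154] [ 0.27  0.44  2.02 -1.49  0.37  0.35]
```

Run:
```python
from h import *
for a in[(-.25,.23),(-.165,.04),(-.155,.04),(-.1,.04),(-.105,.1),(-.1,.1),(-.06,.13),(-.024,.145),(-.01,.15)]:
  for l in(20,23,26,30,35,40):
    p,q=pose(*a,l);j=r.inverse_kinematics(p,q);print(a,l,None if j is None else np.round(j,2)[[0,3,4,5]])
```

```text
(-0.25, 0.23) 20 [ 0.52 -0.37  0.77 -0.51]
(-0.25, 0.23) 23 [ 0.55 -0.45  0.74 -0.42]
(-0.25, 0.23) 26 [ 0.58 -0.54  0.72 -0.32]
(-0.25, 0.23) 30 [ 0.62 -0.67  0.69 -0.18]
(-0.25, 0.23) 35 [ 0.66 -0.84  0.68  0.01]
(-0.25, 0.23) 40 [ 0.71 -1.02  0.69  0.21]
(-0.165, 0.04) 20 [ 0.37 -0.84  0.29 -0.11]
(-0.165, 0.04) 23 [ 0.39 -1.11  0.28  0.16]
(-0.165, 0.04) 26 [ 0.41 -1.37  0.29  0.44]
(-0.165, 0.04) 30 [0.43 4.63 0.34 0.75]
(-0.165, 0.04) 35 [0.47 4.39 0.43 1.02]
(-0.165, 0.04) 40 [0.5  4.25 0.54 1.2 ]
(-0.155, 0.04) 20 [ 0.35 -0.82  0.29 -0.16]
(-0.155, 0.04) 23 [ 0.37 -1.08  0.28  0.12]
(-0.155, 0.04) 26 [ 0.39 -1.34  0.29  0.4 ]
(-0.155, 0.04) 30 [0.42 4.64 0.33 0.72]
(-0.155, 0.04) 35 [0.45 4.39 0.42 1.  ]
(-0.155, 0.04) 40 [0.48 4.24 0.53 1.19]
(-0.1, 0.04) 20 [ 0.28 -0.66  0.31 -0.38]
(-0.1, 0.04) 23 [ 0.29 -0.91  0.28 -0.13]
(-0.1, 0.04) 26 [ 0.31 -1.18  0.27  0.16]
(-0.1, 0.04) 30 [ 0.33 -1.54  0.3   0.53]
(-0.1, 0.04) 35 [0.36 4.42 0.37 0.87]
(-0.1, 0.04) 40 [0.38 4.22 0.48 1.1 ]
(-0.105, 0.1) 20 [ 0.28 -0.47  0.43 -0.58]
(-0.105, 0.1) 23 [ 0.3  -0.62  0.39 -0.42]
(-0.105,
[... 487 characters left out ...]

(-0.06, 0.13) 26 [ 0.26 -0.61  0.42 -0.49]
(-0.06, 0.13) 30 [ 0.28 -0.84  0.37 -0.25]
(-0.06, 0.13) 35 [ 0.3  -1.19  0.35  0.11]
(-0.06, 0.13) 40 [ 0.32 -1.55  0.38  0.48]
(-0.024, 0.145) 20 [ 0.19 -0.31  0.57 -0.84]
(-0.024, 0.145) 23 [ 0.21 -0.4   0.51 -0.75]
(-0.024, 0.145) 26 [ 0.22 -0.51  0.46 -0.63]
(-0.024, 0.145) 30 [ 0.23 -0.71  0.4  -0.43]
(-0.024, 0.145) 35 [ 0.26 -1.03  0.36 -0.1 ]
(-0.024, 0.145) 40 [ 0.28 -1.4   0.36  0.28]
(-0.01, 0.15) 20 [ 0.18 -0.29  0.58 -0.87]
(-0.01, 0.15) 23 [ 0.19 -0.38  0.53 -0.78]
(-0.01, 0.15) 26 [ 0.2  -0.48  0.47 -0.68]
(-0.01, 0.15) 30 [ 0.22 -0.67  0.41 -0.49]
(-0.01, 0.15) 35 [ 0.24 -0.98  0.36 -0.17]
(-0.01, 0.15) 40 [ 0.26 -1.35  0.36  0.21]
```

Slide at a 26° lean, since at 30° joint 4 would hit its limit; enter along the tool axis, 14 mm to one side of crate centre, away from the decoy.

```bash
sed -i 's/^TIP=.*/TIP=.017/; s/y=-.011):/y=-.025):/' h.py
python3 - <<'E'
from h import *
l=np.deg2rad(26); s=lambda d:pose(-.15-d*np.sin(l),.042+d*np.cos(l),26)
r.set_gripper(.6)
r.move_to(*s(.28)); f0=r.current_contact_force()
p,q=s(0); r.move_linear(p,q,vel=.12)
f0=np.array(r.current_contact_force());print(r.current_t(),f0.round(1),r.current_q().round(2))
for x in np.arange(-.146,-.09,.003):
    r.move_linear(pose(x,.042,26)[0],vel=.04)
    f=np.array(r.current_contact_force())-f0; print(round(x,3),(f@XS).round(1),f[2].round(1))
    if f@XS<-15: break
print(r.current_t()); snap('scene','s2.png'); 
d=snap('top','t2.png')
E
```

```text
4.3083 [-0.2  0.1 -0.1] [ 0.35  0.5   2.21 -1.37  0.28  0.39]
-0.146 0.6 0.0
-0.143 0.9 -0.3
-0.14 -0.2 0.5
-0.137 0.5 0.3
-0.134 -0.2 0.3
-0.131 -0.3 -0.1
-0.128 -0.3 -0.4
-0.125 -1.2 -1.1
-0.122 0.2 0.1
-0.119 0.7 -0.7
-0.116 -0.8 -0.1
-0.113 -0.3 -0.5
-0.11 -0.5 0.1
-0.107 0.0 0.1
-0.104 -0.6 -0.3
-0.101 0.0 0.4
-0.098 -7.9 5.1
-0.095 -27.1 9.3
8.8083
```

View pics/s2.png

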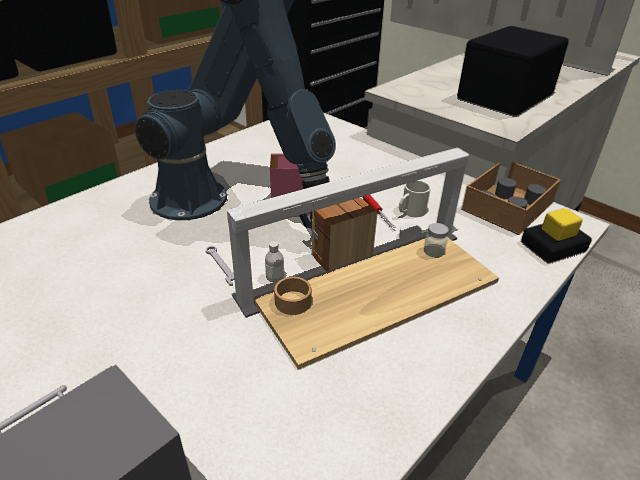

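The picture shows the crate upright at (345,232), up against the edge, with the decoy, bottle and screwdriver where they were. The contact force rose at x = -0.098. I back off to check position and squareness from depth.

Run:
```python
from h import *
r.move_linear(pose(-.102,.042,26)[0],vel=.05); r.sleep(.3)
d=optics.get_image('scene');t=optics.get_image('top')
S=toS(cloud(d));m=(abs(S[...,0]+.005)<.025)&(S[...,1]>-.075)&(S[...,1]<.05)&(S[...,2]>.03)&(S[...,2]<.15);P=S[m]
A=np.c_[P[:,1],P[:,2],np.ones(len(P))];c=np.linalg.lstsq(A,P[:,0],rcond=None)[0];print('face x=%.4f*y+%.4f*z+%.4f'%tuple(c),len(P), np.median(P[:,0]),P[:,1].min(),P[:,1].max())
S=toS(cloud(t));m=(S[...,2]>.15)&(S[...,2]<.172)&(S[...,0]>-.13)&(S[...,0]<-.032)&(abs(S[...,1])<.12);print('top',m.sum(),cv2.boxPoints(cv2.minAreaRect(S[m][:,:2].astype(np.float32))).round(3).tolist())
print(r.current_t(),r.current_contact_force())
```

```text
face x=0.0041*y+0.0002*z+0.0030 1449 0.002980909604178035 -0.0749298175598171 0.04974501627812462
top 2197 [[-0.10100000351667404, 0.05999999865889549], [-0.10100000351667404, -0.07999999821186066], [-0.03200000151991844, -0.07999999821186066], [-0.03200000151991844, 0.05999999865889549]]
9.6 [ 0.31373379  0.57382106 -0.31340738]
```

Upright, flush (face at +3 mm, 2 mm tolerance) and square within 0.3°. Next, the tipping arc.

Run:
```python
from h import *
p,q=pose(-.112,.06,28);r.move_linear(p,q,vel=.06)
p,q=pose(-.107,.1,30);r.move_linear(p,q,vel=.08)
f0=np.array(r.current_contact_force())
for a in range(0,47,3):
    t=np.deg2rad(a);x=-.1*np.cos(t)+.082*np.sin(t)+.001;z=.018+.082*np.cos(t)+.1*np.sin(t)
    p,q=pose(x,z,30+min(a,42)/6);r.move_linear(p,q,vel=.05)
    f=np.array(r.current_contact_force())-f0;print(a,(f@XS).round(1),(f@YS).round(1),f[2].round(1))
    if np.linalg.norm(f)>35: print('stop');break
r.sleep(.5);print(r.current_t());snap('scene','s3.png')
```

```text
0 0.0 -1.2 0.7
3 -2.0 -0.9 -1.4
6 -2.5 -0.7 -0.0
9 -2.2 -0.9 -0.1
12 -2.5 -0.1 0.6
15 -2.9 -0.4 0.8
18 -2.2 0.7 1.2
21 -2.3 0.4 1.3
24 -1.1 0.4 1.8
27 -1.7 -0.5 1.1
30 -1.0 -1.0 -1.1
33 -0.8 -1.6 -0.0
36 0.4 -1.1 -1.1
39 -1.3 -0.3 -0.2
42 -0.5 -1.1 0.5
45 0.2 0.1 -0.0
15.7833
```

View pics/s3.png

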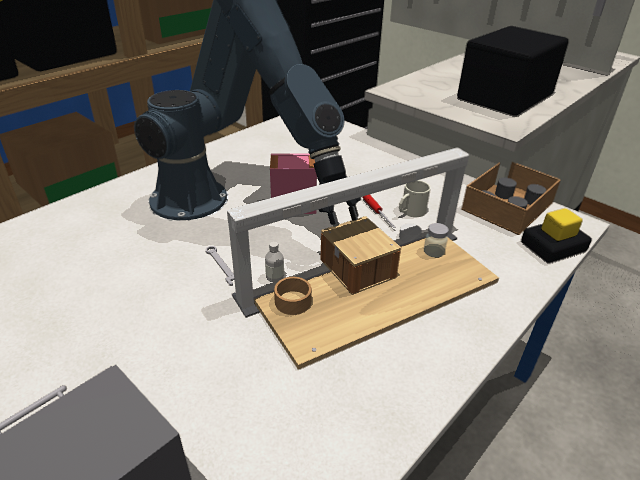

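The crate has fallen onto the board, lid up, at (362,255); the bystanders look unmoved. Now retract along the tool axis and check.

Run:
```python
from h import *
tz=R.from_quat(r.current_ee_rot()).as_matrix()[:,2]
r.move_linear(np.array(r.current_tool_pos())-.15*tz,vel=.12); r.sleep(.3)
d=optics.get_image('scene');t=snap('top','t4.png');print(r.current_t(),np.round(r.current_contact_force(),1))
for C in(d,t):
    S=toS(cloud(C));m=(S[...,2]>.105)&(S[...,2]<.13)&(S[...,0]>-.04)&(S[...,0]<.2)&(abs(S[...,1]+.01)<.1)
    m=cv2.morphologyEx(m.astype(np.uint8),cv2.MORPH_OPEN,np.ones((3,3)))>0;P=S[m]
    c=np.linalg.lstsq(np.c_[P[:,:2],np.ones(len(P))],P[:,2],rcond=None)[0]
    print('lid',len(P),cv2.boxPoints(cv2.minAreaRect(P[:,:2].astype(np.float32))).round(3).tolist(),'z',np.median(P[:,2]).round(4),'slope',c[:2].round(3))
W=cloud(t)
for n,(u,v) in dict(hub=(198,188),bottle=(373,243),pink=(242,347),mug=(128,212),sd=(173,265),wr=(402,305),jar=(204,131),sdtip=(199,210)).items(): print(n,W[v,u].round(3))
```

```text
17.6333 [ 0.2  0.1 -0.2]
lid 2185 [[-0.04100000113248825, 0.05999999865889549], [-0.039000000804662704, -0.08399999886751175], [0.11800000071525574, -0.0820000022649765], [0.11599999666213989, 0.06199999898672104]] z 0.1161 slope [-0.008  0.006]
lid 2512 [[-0.03999999910593033, 0.05999999865889549], [-0.03999999910593033, -0.08100000023841858], [0.11100000143051147, -0.08100000023841858], [0.11100000143051147, 0.05999999865889549]] z 0.1176 slope [-0.002  0.001]
hub [0.626 0.332 0.03 ]
bottle [ 0.481 -0.06   0.111]
pink [0.315 0.148 0.577]
mug [0.577 0.501 0.01 ]
sd [0.449 0.39  0.021]
wr [ 0.348 -0.133  0.006]
jar [0.74  0.303 0.097]
sdtip [0.578 0.333 0.013]
```

View pics/t4.png

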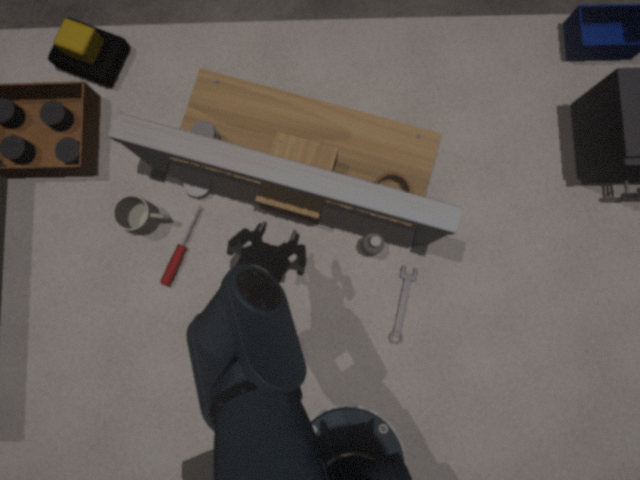

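The top view shows the crate flat under the rail, far edge at (305,150), and the gripper is clear. The lid reads 117 mm high, level and square. The far end at x ≈ 0.111–0.117 puts the centre at about 0.031–0.037, inside the window.

```bash
python3 -c "
from h import *
r.hand_in()"
```

```text
the job is handed in; nothing more can be done
```

The crate is lying flat on the board on its base, lid up, with the steel edge under its near end, and the job is handed in (about 18 s of the 54 s used).

**Slide:** I pushed it low with the open fingers until the wrist force rose at the edge (27 N peak). Depth then showed it upright, its front face within about 3 mm of the edge and square within 0.3°.

**Tip:** I pushed at 100 mm height along the arc with the gripper leaned back 30–37°. Contact forces stayed under about 4 N, and it fell onto the board by itself.

**Last checks:**
- **Pose:** the lid is at 116–118 mm, level within 0.6° and square within about 1°.
- **Position:** it settled back about 25–30 mm from where a pure turn about the edge would leave it. Its centre is about 31–37 mm beyond the edge and 11 mm off the edge's middle. I worked that out from its far end, because my mask cut off the near end; the allowed range is 12–78 mm.
- **Bystanders:** the hub, bottle, mug, screwdriver, wrench and jar gave the same depth readings as at the start, within a few mm. The tape roll was judged by eye only. The arm hid the pink box in the last top view; it looked unmoved in the scene view before that.
- **Robot:** the gripper was clear, with no contact force.

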